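# Loosen the knurled lock ring and open the clamping fixture

## Task

The jaws of the clamping fixture are locked by a knurled ring, which someone has begun to loosen by less than half a turn. Roll a fingertip along the ring's rim to turn it anticlockwise (seen from above) until its white dot comes round to the red pointer for the second time, and leave the dot there; only then push the yellow bar with a fingertip fully towards the ring, so that the jaws open. Lift nothing, leave the brass blank lying between the jaws and everything else where it stands.

Things in the scene. Friction and masses are not known exactly. Their poses are not given: they have to be found in the camera images.
- fixture: Fixed clamping fixture; origin under the centre of its aluminium base plate, 130 (x) by 380 (y) mm, 12 thick. Blue block, 104 (x) by 50 (y), in the middle carries the lock ring; all but ring and stud is under 43 mm tall. Dark fixed jaw at y = 73 to 85 mm, 36 tall. Two rods along y pass under the ring and join the yellow push bar (-y) to the moving jaw (+y).
- ring_centre (a point): On the lock ring's vertical axis, level with its top face, 72 mm above the bench. Dark steel ring, 91 mm across over the 40 upright ridges (2.7 mm proud) of its rim, too wide to grip; it spans 46 to 72 mm above the bench. A stud 22 mm across stands 8 mm above it. It turns on the spot and stays where left.
- lock_ring (a joint): Turn of the ring in rad, growing anticlockwise from above (loosening). 0 = tight, dot at the pointer; starts between 0.6 and 2.4; 6.28 and 12.57 = dot at the pointer for the first and second time. Stops at 0 and 17. About 1.5 N along the rim turns it; a fingertip pressed on the rim with 5 to 10 N drags it along, slipping a little: watch the ring, not the finger.
- dot (a point): White dot, 16 mm across, on the ring's black top face, 31 mm from its axis.
- pointer (a point): Tip of the red pointer, which sticks out of the clamp block on the fixture's +x side, 42 mm above the bench, 80 mm from the ring's axis. The dot is at the pointer when it lies on the line from the axis to this tip.
- push_face (a point): Centre of the outer (-y) face of the yellow push bar, 30 mm above the bench. The bar is 100 mm wide (fixture x), 12 mm thick (y), from 14 to 40 mm above the bench; the base plate reaches 30 mm beyond this face. It is pushed along the fixture's +y, towards the ring.
- slide (a joint): Travel of push bar, rods and moving jaw in m, along the fixture's +y: 0 = closed (start), 0.040 = fully open against its stop. Takes about 3 N to push and stays where it is left.
- blank: Loose round brass blank, 38 mm across, 12 mm thick, lying flat on the base plate between the two jaws; origin under its centre. Leave it there.
- jar: Loose bystander: amber glass jar with dark lid, 60 mm across, 80 tall; origin on its underside. Leave alone.
- tin: Loose bystander: low steel tin with red band, 70 mm across, 45 tall; origin on its underside. Leave alone.
- pot: Loose bystander: small green glass jar with white lid, 48 mm across, 60 tall; origin on its underside. Leave alone.
- brush: Loose bystander: wooden-handled brush lying flat, 170 mm long; origin on its underside. Leave alone.
- bottle: Loose bystander: clear bottle with orange cap, 66 mm across, 190 tall; origin on its underside. Leave alone.
- block: Loose bystander: steel block 70 x 50 x 35 mm; origin on its underside. Leave alone.

How it is judged:
On the way, in this order (a step that is already met when the one before it is completed fails the run):
1. the ring is loosened to the pointer's second meeting (within 0.35 rad) with the slide still closed (value of joint lock_ring between 12.216 and 12.916 rad and value of joint slide below 0.004 m and velocity of joint lock_ring between -0.2 and 0.2 rad/s), for 0.2 s.
2. the yellow bar is pushed fully home (value of joint slide above 0.036 m), for 0.2 s.
At the end, for the whole second after the job is handed in: The ring reads 12.57 rad within 0.35 (dot at the pointer for the second time), the slide is at least 36 of its 40 mm open, the blank lies at rest within 8 mm of its start and every other loose thing within 20 mm of its own (value of joint lock_ring between 12.216 and 12.916 rad and value of joint slide above 0.036 m and distance of blank from where it was at the start of the episode below 0.008 m and linear speed of blank below 0.02 m/s and distance of each of jar, tin, pot, brush, bottle, block from where it was at the start of the episode below 0.02 m); the robot touches nothing.
It fails at once if the ring was turned on well past the pointer's second meeting (more than 0.7 rad) (value of joint lock_ring above 13.266 rad).
It fails at once if the slide was pushed (over 4 mm) while the ring was still locked (value of joint slide above 0.004 m and value of joint lock_ring below 12.216 rad).
It fails at once if the brass blank was moved more than 8 mm, lifted or tipped (distance of blank from where it was at the start of the episode above 0.008 m or angle between blank's own z axis and vertical above 0.2 rad).
It fails at once if a bystander was moved more than 20 mm, lifted or knocked over (distance of any of jar, tin, pot, brush, bottle, block from where it was at the start of the episode above 0.02 m or angle between any of jar, tin, pot, bottle, block's own z axis and vertical above 0.3 rad).
It also fails if it takes over 72 s, if anything falls off the work surface, if the arm or the gripper's body presses on something with over 40 N, if the wrist force passes 120 N, or if a joint passes its speed limit or range.

## Robot

A 7-joint arm with a two-finger parallel gripper is mounted at the origin on the work surface. World frame = base frame: x ahead of the robot, y to its left, z up, the work surface at z = 0. Lengths are in m, angles in rad, forces in N, time in s.
With the tool pointing down it reaches from about 0.425 to 1.025 m from the base axis. Payload 9.4 kg.
Tool frame: the origin (TCP) lies at the very end of the fingers, on their centre line; the grasp point (between the pads) lies 19 mm behind it; z points along the fingers, y is the direction in which the jaws open and shut (so a half turn about z gives the same grasp; the last joint's range is limited). The gripper opens to 93 mm and grips with 3 to 60 N. Pads are 15 mm wide; open, the fingers measure 128 mm over their backs; the gripper's body (75 mm by 188 mm) begins 65 mm behind the grasp point.
Start: joints at [-1.23, 0.599, -0.003, 1.599, 0.002, 0.943, -0.08], TCP at [0.294, 0.663, 0.219] pointing down, gripper open.
Joint ranges: [-2.57, 2.57], [-0.35, 1.97], [-1.29, 1.29], [0.11, 2.56], [-1.05, 4.19], [0.11, 1.86], [-2.63, 2.63]. Speed limits (rad/s): [2.22, 2.22, 3.01, 3.01, 3.14, 3.14, 3.14].

## Interface

Orientations are given as a unit quaternion [w, x, y, z].
In Python, from workcell import status, read_camera, get_calibration, manip gives the robot as it stands.
- The arm moves only by the shell command python3 -m jog 'ROWS' [FORCE]. ROWS is a JSON object of lists of equal length, an entry for each row: "gripper": the opening, from 0 (shut) to 1 (fully open); "offset": the shift along the tool's x, y, z in cm, a list of three; "yaw": the turn about the tool's z in rad. A call has 1 to 8 rows; each row is the pose to reach, as a shift and turn from the pose commanded when the call began, along the tool's axes at that moment; what a row does not reach only later rows make up. A row lasts 1/12 s, in which the tool goes at most 41.7 mm and 7.16 degrees, less where a joint would pass 70% of its speed; a pose out of reach is approached as far as the arm can. A call with a gripper value outside its range is refused whole. The fingers move at their own pace and stop on an object; FORCE is the grip in N (left out, the last holds). Time passes only in rows, so rows that repeat a pose let the fingers close. It gives the time, the measured TCP pose, the force and the opening at its end, in the units of the state.
- status.state(): the state, without advancing time (a new reading comes with each control period).
- read_camera(name): name is "scene" or "top" or "wrist"; returns the picture (420x560x3 uint8, red, green, blue); there is no depth.
- get_calibration(name): a dict with "camera_matrix" (3x3 intrinsics, pixels), "R" (3x3) and "t" (3): a world point X has camera coordinates R X + t; the wrist camera has in their place "mount" (4x4, takes a point from camera to tool coordinates, whose origin is the TCP and whose axes are the flange's). Camera axes: x right, y down, z forward; pixel columns grow to the right and rows downward; lengths in m; the calibration is good to about 2 mm. A picture is of the moment at which its call begins: read the wrist's pose just before it. get_calibration takes no time and is no camera call.
- manip.sign_off(): hands the job in, once; it reports no verdict.
The state is a dict: "time": time; "qpos": joint angles; "joint_vel": joint speeds; "joint_efforts": joint torques, N m; "eef_pos": TCP position; "tcp_rot": TCP orientation; "contact_force": force on the tool from outside, world axes, zero at the start; "wrist_torque": the same for the moment, N m; "finger_gap": finger opening in m.
Only numpy, scipy, OpenCV 4.12 (cv2) and the standard library are available. Lean on these libraries where they do the work, as an engineer would, in place of code of your own. Each camera call takes 0.05 s, during which the arm holds its last target. There are 200 camera calls.

## Working session

There is one attempt and no reset: what is moved stays moved. The work goes in short steps, Python scripts to look and compute and a shell command to move; the robot and the scene stay as the last step left them, time stands still between calls to the robot, and variables do not carry over. Pictures are saved under pics/ and viewed, about 8 in all and at most 12, crops included, and the job is handed in when it is done.

```bash
mkdir -p pics; ls; python3 - <<'E'
from workcell import status, read_camera, get_calibration
import cv2, numpy as np
s=status.state(); print({k:np.round(v,3).tolist() for k,v in s.items()})
for n in ("scene","top"):
    im=read_camera(n); cv2.imwrite(f"pics/{n}0.png",im[:,:,::-1])
    c=get_calibration(n); print(n,{k:np.round(v,4).tolist() for k,v in c.items()})
print(np.round(get_calibration("wrist")["mount"],4))
E
```

```text
pics
{'time': 0.0, 'qpos': [-1.23, 0.6, -0.003, 1.6, 0.002, 0.943, -0.08], 'joint_vel': [-0.001, -0.002, 0.0, 0.001, -0.0, 0.001, -0.001], 'joint_efforts': [-0.0, -76.507, 1.497, -25.236, -0.053, 0.017, 0.0], 'eef_pos': [0.294, 0.662, 0.218], 'tcp_rot': [-0.0, 0.207, 0.978, -0.001], 'contact_force': [-0.303, -0.572, -0.028], 'wrist_torque': [0.007, 0.039, -0.025], 'finger_gap': 0.093}
scene {'camera_matrix': [[406.3911, 0.0, 278.7412], [0.0, 406.3911, 200.6367], [0.0, 0.0, 1.0]], 'R': [[-0.6634, 0.7482, 0.0113], [0.4576, 0.4175, -0.785], [-0.5921, -0.5156, -0.6193]], 't': [0.3848, -0.2025, 1.6287]}
top {'camera_matrix': [[473.814, 0.0, 282.8239], [0.0, 473.814, 210.2272], [0.0, 0.0, 1.0]], 'R': [[0.0055, -1.0, -0.0063], [-0.9853, -0.0043, -0.1708], [0.1708, 0.0071, -0.9853]], 't': [0.0039, 0.5763, 1.2597]}
[[ 2.000e-04 -9.612e-01 -2.758e-01  7.660e-02]
 [ 1.000e+00  1.000e-04  4.000e-04 -1.000e-04]
 [-4.000e-04 -2.758e-01  9.612e-01 -1.671e-01]
 [ 0.000e+00  0.000e+00  0.000e+00  1.000e+00]]
```

View pics/top0.png

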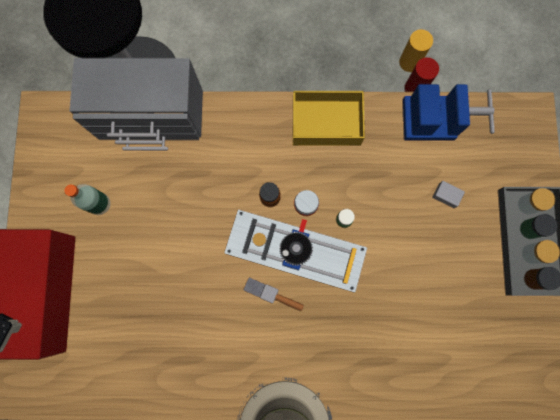

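View pics/scene0.png

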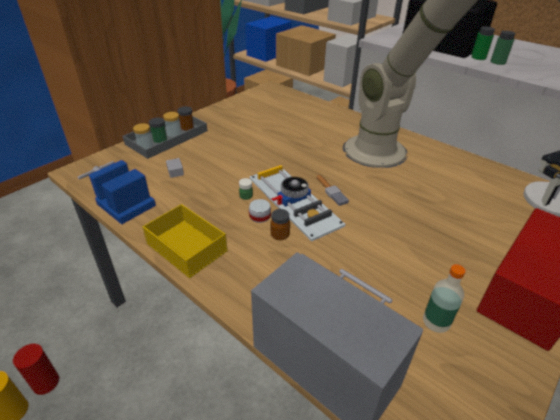

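The top view shows the ring at about (296,248), the dot at (286,253), the red pointer at (303,226) and the yellow bar at (350,265). The tin, pot and jar are on the pointer side and the brush is on the robot side. The scene view shows the same layout. Next I'll measure these.

```bash
cat > h.py <<'E'
import numpy as np, cv2
from workcell import status, read_camera, get_calibration
from scipy.spatial.transform import Rotation as Ro
def tool():
    s=status.state(); q=np.array(s["tcp_rot"]); return np.array(s["eef_pos"]),Ro.from_quat(q[[1,2,3,0]]).as_matrix()
def cam(n):
    c=get_calibration(n); K=np.array(c["camera_matrix"])
    if n=="wrist":
        M=np.array(c["mount"]); p,R=tool(); return K,R@M[:3,:3],p+R@M[:3,3]
    R=np.array(c["R"]); return K,R.T,-R.T@np.array(c["t"])
def ray(uv,z,c):
    K,A,o=c; d=A@np.linalg.solve(K,[uv[0],uv[1],1.]); return o+d*(z-o[2])/d[2]
def proj(X,c):
    K,A,o=c; p=K@(A.T@(np.array(X)-o)); return p[:2]/p[2]
def blobs(m,amin=8):
    n,l,st,ce=cv2.connectedComponentsWithStats(m.astype(np.uint8)); return [(int(st[i,4]),ce[i].round(1).tolist(),l==i) for i in range(1,n) if st[i,4]>=amin]
E
python3 - <<'E'
from h import *
im=cv2.imread("pics/top0.png"); hsv=cv2.cvtColor(im,cv2.COLOR_BGR2HSV); c=cam("top")
H,S,V=cv2.split(hsv); roi=np.zeros(H.shape,bool); roi[205:300,220:375]=1
red=roi&((H<6)|(H>174))&(S>150)&(V>90)
yel=roi&(H>18)&(H<32)&(S>150)&(V>120)
blk=roi&(V<50)
for n,m,z in(("red",red,.042),("yel",yel,.04),("blk",blk,.072)):
    for a,ce,l in blobs(m,6):
        r=cv2.minAreaRect(np.argwhere(l)[:,::-1].astype(np.float32)); print(n,a,ce,np.round(r[0]+r[1]+(r[2],),1),ray(ce,z,c).round(4))
for uv,z in(((296,248),.072),((303,226),.042),((286,253),.072)): print(ray(uv,z,c).round(4))
big=cv2.resize(im[200:300,220:375],None,fx=5,fy=5,interpolation=cv2.INTER_CUBIC); cv2.imwrite("pics/crop0.png",big)
E
```

```text
red 54 [302.6, 225.2] [302.5 225.3   4.4  12.2  15.9] [ 0.5358 -0.048   0.042 ]
yel 60 [259.0, 238.8] [259.3 238.8   9.9   9.2  45. ] [0.4977 0.0721 0.04  ]
yel 133 [349.2, 265.3] [349.3 265.2   3.8  35.2  15.3] [ 0.4263 -0.1749  0.04  ]
blk 538 [296.5, 247.8] [295.5 248.   30.   29.   90. ] [ 0.4704 -0.0305  0.072 ]
[ 0.4699 -0.0292  0.072 ]
[ 0.5336 -0.0491  0.042 ]
[ 0.4564 -0.0025  0.072 ]
```

View pics/crop0.png

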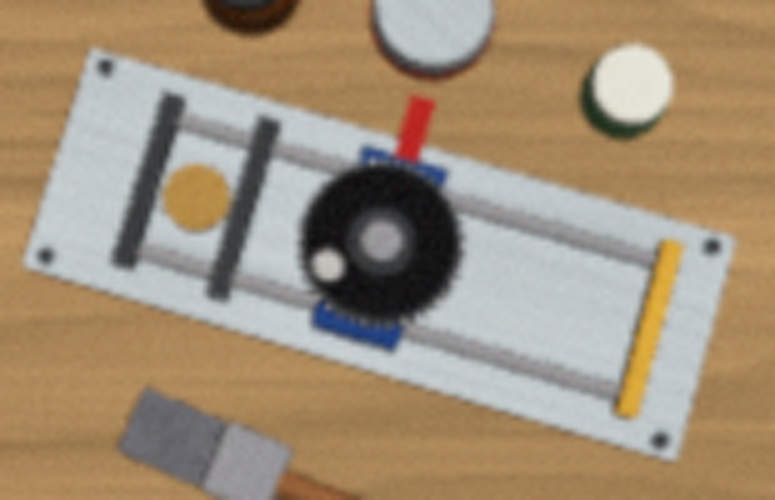

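```bash
cat > to.py <<'E'
# remaining shift (cm, tool axes) and yaw to: x y z angle_of_tool_x(deg)
import sys; from h import *
def rem(X,a):
    p,R=tool(); d=(R.T@(np.array(X)-p))*100; cur=np.degrees(np.arctan2(R[1,0],R[0,0]))
    print("t",round(status.state()["time"],2),"pos",p.round(4),"ang",cur.round(1),"| rem",d.round(2),"yaw",np.round(-np.radians((a-cur+180)%360-180),3),"F",np.round(status.state()["contact_force"],1),"q7",np.round(status.state()["qpos"][6],2))
if __name__=="__main__":
    v=[float(x) for x in sys.argv[1:]]; rem(v[:3],v[3])
E
python3 to.py .4355 -.0896 .2 60
J='python3 -m jog'
python3 -m jog '{"gripper":[0,0,0,0,0,0,0,0],"offset":[[-2.3,-3.4,0],[-4.6,-6.8,0],[-6.9,-10.2,0],[-9.2,-13.6,0],[-11.5,-17,0],[-13.8,-20.4,0],[-16.1,-23.8,0],[-18.4,-27.2,0]],"yaw":[0.1,0.2,0.3,0.4,0.5,0.6,0.7,0.8]}' 20
python3 to.py .4355 -.0896 .2 60
```

```text
t 0.1 pos [0.294  0.6623 0.2179] ang 156.1 | rem [-43.43 -62.98   1.88] yaw 1.677 F [ 1.1  0.2 -0.3] q7 -0.08
time: 0.77
eef_pos: [0.3518, 0.3373, 0.2185]
tcp_rot: [-0.0, 0.574, 0.819, -0.0]
contact_force: [-0.1, -0.5, 0.1]
finger_gap: 0.044
t 0.77 pos [0.3518 0.3373 0.2185] ang 109.9 | rem [-42.98  -6.7    1.86] yaw 0.872 F [-0.1 -0.5  0.1] q7 -0.4
```

```bash

python3 -m jog '{"gripper":[0,0,0,0,0,0,0,0],"offset":[[-4,-0.6,0.2],[-8,-1.2,0.4],[-12,-1.8,0.6],[-16,-2.4,0.8],[-20,-3,1],[-24,-3.6,1.2],[-28,-4.2,1.4],[-32,-4.8,1.6]],"yaw":[0.11,0.22,0.33,0.44,0.55,0.66,0.77,0.87]}' 20
python3 to.py .4355 -.0896 .12 60
```

```text
time: 1.43
eef_pos: [0.4175, 0.0207, 0.2027]
tcp_rot: [-0.0, 0.866, 0.501, 0.0]
contact_force: [1.0, 0.7, 0.3]
finger_gap: 0.0002
t 1.43 pos [0.4175 0.0207 0.2027] ang 60.1 | rem [-8.66  7.06  8.26] yaw 0.002 F [1.  0.7 0.3] q7 -0.41
```

```bash

python3 -m jog '{"gripper":[0,0,0,0,0,0,0,0],"offset":[[-3,2.4,0],[-6,4.8,0],[-8.7,7.1,1],[-8.7,7.1,4],[-8.7,7.1,7],[-8.7,7.1,8.2],[-8.7,7.1,8.2],[-8.7,7.1,8.2]],"yaw":[0,0,0,0,0,0,0,0]}' 20
python3 to.py .4355 -.0896 .12 60
python3 - <<'E'
from h import *
c=cam("wrist"); im=read_camera("wrist"); cv2.imwrite("pics/w0.png",im[:,:,::-1])
C=[.4705,-.029,.072]; print("C",proj(C,c),"stud",proj(C[:2]+[.08],c),"K",c[0][0,0])
E
```

```text
time: 2.1
eef_pos: [0.4358, -0.0884, 0.1203]
tcp_rot: [-0.0, 0.865, 0.503, -0.001]
contact_force: [0.0, 0.7, -0.2]
finger_gap: 0.0001
t 2.1 pos [ 0.4358 -0.0884  0.1203] ang 60.3 | rem [-0.12  0.03  0.03] yaw 0.006 F [ 0.   0.7 -0.2] q7 0.01
C [277.81691498 122.61241772] stud [277.84018735 123.13629073] K 349.2133108113397
```

View pics/w0.png

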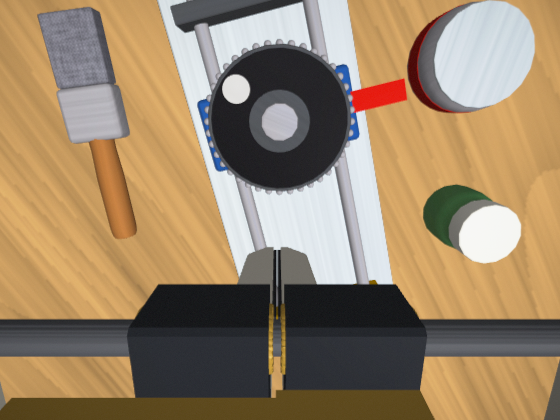

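The wrist view shows the whole ring: its centre at about (280,120), the dot at (236,90), the pointer tip at (407,89) and the closed fingertips at (277,248). I'll write a ring reader for this camera.

```bash
cat > ring.py <<'E'
from h import *
C=np.array([.4705,-.029]); A0=None
def look(save=None):
    c=cam("wrist"); im=read_camera("wrist"); im=np.ascontiguousarray(im[:,:,::-1])
    if save: cv2.imwrite(f"pics/{save}.png",im)
    return c,im,cv2.cvtColor(im,cv2.COLOR_BGR2HSV)
def dot(c,hsv,C):
    m=(hsv[...,1]<40)&(hsv[...,2]>170)
    best=[]
    for a,ce,l in blobs(m,60):
        r=ray(ce,.072,c)[:2]; best.append((abs(np.hypot(*(r-C))-.031),a,ce,np.degrees(np.arctan2(*(r-C)[::-1])),np.hypot(*(r-C))))
    b=[x for x in best if x[1]<2500 and x[0]<.006]
    return min(b) if b else None
E
python3 - <<'E'
from ring import *
c,im,hsv=look("w1")
H,S,V=cv2.split(hsv)
m=(V<60); p=proj([*C,.072],c)
yy,xx=np.indices(V.shape); m&=np.hypot(xx-p[0],yy-p[1])<95
a,ce,l=max(blobs(m,500),key=lambda b:b[0]); cnt=max(cv2.findContours(l.astype(np.uint8),0,1)[0],key=len)
e=cv2.fitEllipse(cv2.convexHull(cnt)); print("disc",np.round(e[0]+e[1],1),ray(e[0],.072,c).round(4))
st=(S<60)&(V>90)&(np.hypot(xx-p[0],yy-p[1])<28); 
for a,ce,l in blobs(st,100): print("stud",a,ce,ray(ce,.08,c).round(4))
red=((H<6)|(H>174))&(S>180)&(V>120)&(xx>345)&(xx<407.5)
a,ce,l=max(blobs(red,50),key=lambda b:b[0]); pts=np.argwhere(l)[:,::-1].astype(float)
P=np.array([ray(q,.042,c)[:2] for q in pts]); d=np.linalg.svd(P-P.mean(0))[2][0]; print("pointer mean",P.mean(0).round(4),"axis ang",np.degrees(np.arctan2(d[1],d[0])),"tip?",P[np.argmax(P[:,0])].round(4))
Cn=ray(e[0],.072,c)[:2]; v=P.mean(0)-Cn; print("ang C->pointer",np.degrees(np.arctan2(v[1],v[0])))
print("dot",dot(c,hsv,Cn))
E
```

```text
disc [278.1 118.2 135.2 139.4] [ 0.4725 -0.0268  0.072 ]
stud 2346 [277.7, 122.9] [ 0.4711 -0.0288  0.08  ]
pointer mean [ 0.5375 -0.0479] axis ang 163.34594030290452 tip? [ 0.5557 -0.0468]
ang C->pointer -17.939283212882376
dot (np.float64(0.0008898945858409855), 614, [234.9, 89.6], np.float64(117.72412559718212), np.float64(0.030110105414159014))
```

```bash

python3 -m jog '{"gripper":[0,0,0,0,0,0],"offset":[[0,0,3],[0,0,6],[0,0,6.7],[0,0,6.7],[0.8,0,6.7],[1.4,0,6.7]],"yaw":[0,0,0,0,0,0]}' 20
python3 to.py .4715 -.028 .053 60
for i in 1; do python3 -m jog '{"gripper":[0,0,0],"offset":[[0.15,0,0],[0.15,0,0],[0.15,0,0]],"yaw":[0,0,0]}'; python3 to.py .4715 -.028 .053 60; done
python3 -m jog '{"gripper":[0,0,0],"offset":[[0.15,0,0],[0.15,0,0],[0.15,0,0]],"yaw":[0,0,0]}'; python3 to.py .4715 -.028 .053 60
python3 -m jog '{"gripper":[0,0,0],"offset":[[0.15,0,0],[0.15,0,0],[0.15,0,0]],"yaw":[0,0,0]}'; python3 to.py .4715 -.028 .053 60
```

```text
time: 2.7
eef_pos: [0.4442, -0.0756, 0.055]
tcp_rot: [0.0, 0.865, 0.503, 0.001]
contact_force: [0.2, 0.9, 0.7]
finger_gap: 0.0004
t 2.7 pos [ 0.4442 -0.0756  0.055 ] ang 60.3 | rem [5.49 0.01 0.21] yaw 0.006 F [0.2 0.9 0.7] q7 0.07
time: 2.95
eef_pos: [0.4443, -0.0754, 0.055]
tcp_rot: [0.001, 0.865, 0.503, 0.0]
contact_force: [-3.1, -6.4, 0.8]
finger_gap: 0.0
t 2.95 pos [ 0.4443 -0.0754  0.055 ] ang 60.3 | rem [5.47 0.02 0.2 ] yaw 0.006 F [-3.1 -6.4  0.8] q7 0.07
time: 3.2
eef_pos: [0.4442, -0.0752, 0.055]
tcp_rot: [0.001, 0.865, 0.502, -0.0]
contact_force: [-5.6, -11.2, 2.6]
finger_gap: 0.0007
t 3.2 pos [ 0.4442 -0.0752  0.055 ] ang 60.2 | rem [5.46 0.03 0.19] yaw 0.004 F [ -5.6 -11.2   2.6] q7 0.07
time: 3.45
eef_pos: [0.4441, -0.0751, 0.055]
tcp_rot: [0.002, 0.865, 0.501, -0.001]
contact_force: [-7.9, -16.6, 3.9]
finger_gap: 0.0008
t 3.45 pos [ 0.4441 -0.0751  0.055 ] ang 60.2 | rem [5.45 0.04 0.18] yaw 0.003 F [ -7.9 -16.6   3.9] q7 0.07
```

```bash
cat > chk.py <<'E'
from ring import *
import sys
C=np.array([.4715,-.028]); PA=-16.7
p,R=tool(); v=p[:2]-C; f=np.array(status.state()["contact_force"]); 
c,im,hsv=look(sys.argv[1] if len(sys.argv)>1 else None); d=dot(c,hsv,C)
print("t",round(status.state()["time"],2),"phi",np.degrees(np.arctan2(v[1],v[0])).round(1)%360,"r",(np.hypot(*v)*1000).round(1),"z",p[2].round(4),"toolang",np.degrees(np.arctan2(R[1,0],R[0,0])).round(1),"F tool",(R.T@f).round(1),"q7",np.round(status.state()["qpos"][6],2),
 "DOT mod",None if d is None else (round((d[3]-PA)%360,1),round(d[4]*1000,1),d[1]))
E
python3 -m jog '{"gripper":[0,0],"offset":[[-0.25,0,0],[-0.25,0,0]],"yaw":[0,0]}'; python3 chk.py
python3 -m jog '{"gripper":[0,0,0,0,0,0,0,0],"offset":[[0.04,0.63,0],[0.15,1.26,0],[0.34,1.87,0],[0.6,2.45,0],[0.93,2.99,0],[1.32,3.5,0],[1.76,3.95,0],[2.26,4.34,0]],"yaw":[-0.12,-0.24,-0.36,-0.48,-0.6,-0.72,-0.84,-0.96]}'
python3 chk.py
```

```text
time: 3.62
eef_pos: [0.444, -0.0753, 0.055]
tcp_rot: [0.001, 0.865, 0.502, 0.0]
contact_force: [-4.0, -8.5, 2.1]
finger_gap: 0.0001
t 3.67 phi 239.8 r 54.7 z 0.055 toolang 60.3 F tool [-9.4  0.7 -2.1] q7 0.07 DOT mod (np.float64(131.7), np.float64(30.7), 1221)
time: 4.33
eef_pos: [0.4948, -0.0775, 0.0551]
tcp_rot: [0.002, 0.532, 0.846, -0.0]
contact_force: [0.2, -6.6, -2.3]
finger_gap: 0.0005
t 4.38 phi 295.2 r 54.7 z 0.0551 toolang 115.7 F tool [-6.1 -2.7  2.3] q7 0.6 DOT mod (np.float64(188.3), np.float64(31.3), 1214)
```

```bash

python3 -m jog '{"gripper":[0,0,0,0,0,0,0,0],"offset":[[0.09,0.63,0],[0.2,1.26,0],[0.39,1.87,0],[0.65,2.45,0],[0.98,2.99,0],[1.37,3.5,0],[1.81,3.95,0],[2.31,4.34,0]],"yaw":[-0.12,-0.24,-0.36,-0.48,-0.6,-0.72,-0.84,-0.96]}' >/dev/null
python3 chk.py
python3 -m jog '{"gripper":[0,0,0,0,0,0,0,0],"offset":[[0.04,0.63,0],[0.15,1.26,0],[0.34,1.87,0],[0.6,2.45,0],[0.93,2.99,0],[1.32,3.5,0],[1.76,3.95,0],[2.26,4.34,0]],"yaw":[-0.12,-0.24,-0.36,-0.48,-0.6,-0.72,-0.84,-0.96]}'
python3 chk.py
```

```text
t 5.1 phi 350.8 r 54.3 z 0.0552 toolang 170.7 F tool [-2.5 -2.   2.2] q7 1.11 DOT mod (np.float64(243.2), np.float64(31.9), 1218)
time: 5.77
eef_pos: [0.509, 0.0106, 0.0549]
tcp_rot: [0.001, -0.388, 0.922, -0.001]
contact_force: [2.6, -0.3, 0.8]
finger_gap: 0.0008
t 5.82 phi 45.8 r 53.9 z 0.0549 toolang -134.4 F tool [-1.6 -2.1 -0.8] q7 1.63 DOT mod (np.float64(296.1), np.float64(32.1), 1224)
```

```bash

python3 -m jog '{"gripper":[0,0,0,0,0,0,0,0],"offset":[[0.18,0.63,0],[0.3,1.26,0],[0.49,1.87,0],[0.75,2.45,0],[1.08,2.99,0],[1.47,3.5,0],[1.91,3.95,0],[2.41,4.34,0]],"yaw":[-0.12,-0.24,-0.36,-0.48,-0.6,-0.72,-0.84,-0.96]}' >/dev/null
python3 chk.py
python3 -m jog '{"gripper":[0,0,0,0,0],"offset":[[-1.5,0,0],[-2,0,-2],[-2,0,-5],[-2,0,-5],[-2,0,-5]],"yaw":[0,0,0,0,0]}'
python3 to.py .4360 -.0895 .105 60
```

```text
t 6.53 phi 101.5 r 53.7 z 0.0546 toolang -79.5 F tool [-2.4 -2.4 -2.4] q7 2.22 DOT mod (np.float64(350.2), np.float64(31.6), 1216)
time: 6.95
eef_pos: [0.4568, 0.0426, 0.1049]
tcp_rot: [-0.0, 0.766, -0.642, 0.001]
contact_force: [0.1, 0.8, -1.0]
finger_gap: 0.0004
t 6.95 pos [0.4568 0.0426 0.1049] ang -79.9 | rem [12.64  4.35 -0.  ] yaw -2.442 F [ 0.1  0.8 -1. ] q7 2.31
```

```bash

python3 -m jog '{"gripper":[0,0,0,0,0,0,0,0],"offset":[[1.58,0.54,0],[3.16,1.08,0],[4.74,1.62,0],[6.32,2.16,0],[7.9,2.7,0],[9.48,3.24,0],[11,3.8,0],[12.6,4.3,0]],"yaw":[0.12,0.24,0.36,0.48,0.6,0.72,0.84,0.96]}' >/dev/null
for i in 1 2; do python3 -m jog '{"gripper":[0,0,0,0,0,0,0,0],"offset":[[0,0,0],[0,0,0],[0,0,0],[0,0,0],[0,0,0],[0,0,0],[0,0,0],[0,0,0]],"yaw":[0.12,0.24,0.36,0.48,0.6,0.72,0.84,0.96]}'>/dev/null; done
python3 to.py .4364 -.0891 .055 60
python3 -m jog '{"gripper":[0,0,0,0,0,0,0,0],"offset":[[0,0,0],[0,0,0],[0,0,0],[0,0,0],[0,0,0],[0,0,0],[0,0,0],[0,0,0]],"yaw":[0.12,0.24,0.36,0.48,0.6,0.72,0.84,0.96]}'
python3 to.py .4364 -.0891 .055 60; python3 chk.py
```

```text
t 8.95 pos [ 0.436  -0.0893  0.1033] ang 114.8 | rem [0.01 0.05 4.83] yaw 0.956 F [-0.1  0.6  0.3] q7 0.6
time: 9.62
eef_pos: [0.4361, -0.0893, 0.1035]
tcp_rot: [0.001, 0.867, 0.498, -0.001]
contact_force: [-0.4, -0.1, 0.1]
finger_gap: 0.0007
t 9.62 pos [ 0.4361 -0.0893  0.1035] ang 59.8 | rem [0.04 0.02 4.85] yaw -0.004 F [-0.4 -0.1  0.1] q7 0.01
t 9.67 phi 240.0 r 70.8 z 0.1035 toolang 59.8 F tool [-0.3 -0.3 -0.1] q7 0.01 DOT mod (np.float64(350.9), np.float64(32.4), 701)
```

```bash

python3 -m jog '{"gripper":[0,0,0,0,0,0,0],"offset":[[0,0,3],[0,0,4.85],[0,0,4.85],[1,0,4.85],[1.6,0,4.85],[1.85,0,4.85],[1.85,0,4.85]],"yaw":[0,0,0,0,0,0,0]}'>/dev/null
python3 chk.py
python3 -m jog '{"gripper":[0,0,0,0,0,0,0,0],"offset":[[0.04,0.63,0],[0.15,1.26,0],[0.34,1.87,0],[0.6,2.45,0],[0.93,2.99,0],[1.32,3.5,0],[1.76,3.95,0],[2.26,4.34,0]],"yaw":[-0.12,-0.24,-0.36,-0.48,-0.6,-0.72,-0.84,-0.96]}'>/dev/null
python3 chk.py
python3 -m jog '{"gripper":[0,0,0,0,0,0,0,0],"offset":[[0.1,0.63,0],[0.25,1.26,0],[0.44,1.87,0],[0.7,2.45,0],[1.03,2.99,0],[1.42,3.5,0],[1.86,3.95,0],[2.36,4.34,0]],"yaw":[-0.12,-0.24,-0.36,-0.48,-0.6,-0.72,-0.84,-0.96]}' >/dev/null
python3 chk.py
python3 -m jog '{"gripper":[0,0,0,0,0,0,0,0],"offset":[[0.1,0.63,0],[0.25,1.26,0],[0.44,1.87,0],[0.7,2.45,0],[1.03,2.99,0],[1.42,3.5,0],[1.86,3.95,0],[2.36,4.34,0]],"yaw":[-0.12,-0.24,-0.36,-0.48,-0.6,-0.72,-0.84,-0.96]}' >/dev/null
python3 chk.py
```

```text
t 10.3 phi 239.4 r 54.8 z 0.0557 toolang 60.2 F tool [-16.8   2.3   7.1] q7 0.04 DOT mod (np.float64(350.7), np.float64(31.7), 1112)
t 11.02 phi 296.5 r 54.9 z 0.0562 toolang 115.6 F tool [-9.7 -2.5  7.1] q7 0.57 DOT mod (np.float64(48.9), np.float64(31.0), 1109)
t 11.73 phi 352.8 r 54.9 z 0.0567 toolang 170.7 F tool [-3.3 -1.6  0.6] q7 1.08 DOT mod (np.float64(106.3), np.float64(30.7), 1117)
t 12.45 phi 47.8 r 54.5 z 0.0561 toolang -134.4 F tool [ 1.   0.3 -0.4] q7 1.62 DOT mod (np.float64(139.2), np.float64(30.9), 1057)
```

```bash

python3 -m jog '{"gripper":[0,0],"offset":[[0.25,0,0],[0.25,0,0]],"yaw":[0,0]}'>/dev/null
python3 chk.py
python3 -m jog '{"gripper":[0,0,0,0,0,0,0,0],"offset":[[0.08,0.6,0],[0.2,1.2,0],[0.4,1.8,0],[0.66,2.38,0],[1,2.9,0],[1.4,3.4,0],[1.85,3.83,0],[2.36,4.2,0]],"yaw":[-0.12,-0.24,-0.36,-0.48,-0.6,-0.72,-0.84,-0.96]}' >/dev/null
python3 chk.py w2
```

```text
t 12.67 phi 47.5 r 53.9 z 0.0561 toolang -134.9 F tool [-5.9  0.7  1.8] q7 1.61 DOT mod (np.float64(136.8), np.float64(30.9), 1038)
t 13.38 phi 101.6 r 53.6 z 0.0559 toolang -79.6 F tool [-4.6 -2.3 -1.9] q7 2.22 DOT mod (np.float64(190.2), np.float64(31.5), 1034)
```

View pics/w2.png

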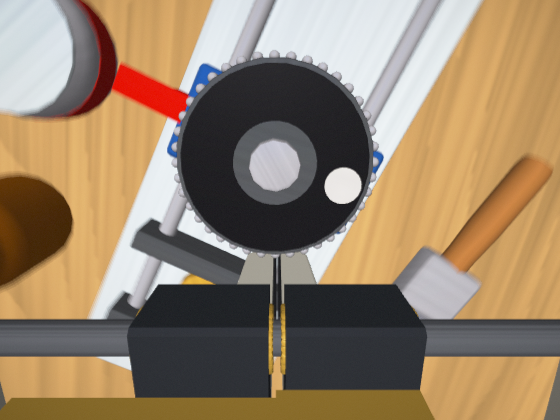

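The dot at (343,186) is roughly opposite the pointer at (150,92). The ring therefore reads about 550°, with 170° still to go. I'll go back for a last stroke.

```bash

python3 -m jog '{"gripper":[0,0,0,0,0],"offset":[[-1.5,0,0],[-2,0,-2],[-2,0,-5],[-2,0,-5],[-2,0,-5]],"yaw":[0,0,0,0,0]}' >/dev/null
python3 -m jog '{"gripper":[0,0,0,0,0,0,0,0],"offset":[[1.58,0.54,0],[3.16,1.08,0],[4.74,1.62,0],[6.32,2.16,0],[7.9,2.7,0],[9.48,3.24,0],[11,3.8,0],[12.6,4.3,0]],"yaw":[0.12,0.24,0.36,0.48,0.6,0.72,0.84,0.96]}' >/dev/null
for i in 1 2 3; do python3 -m jog '{"gripper":[0,0,0,0,0,0,0,0],"offset":[[0,0,0],[0,0,0],[0,0,0],[0,0,0],[0,0,0],[0,0,0],[0,0,0],[0,0,0]],"yaw":[0.12,0.24,0.36,0.48,0.6,0.72,0.84,0.96]}'>/dev/null; done
python3 to.py .4364 -.0891 .055 60; python3 chk.py
```

```text
t 16.47 pos [ 0.4359 -0.0898  0.105 ] ang 59.8 | rem [0.09 0.01 5.  ] yaw -0.004 F [ 1.3  0.1 -0.2] q7 -0.01
t 16.52 phi 240.0 r 71.3 z 0.105 toolang 59.8 F tool [0.7 1.1 0.2] q7 -0.02 DOT mod (np.float64(192.5), np.float64(30.7), 643)
```

```bash

python3 -m jog '{"gripper":[0,0,0,0,0,0,0],"offset":[[0,0,3],[0,0,5],[0,0,5],[1,0,5],[1.6,0,5],[1.85,0,5],[1.85,0,5]],"yaw":[0,0,0,0,0,0,0]}'>/dev/null
python3 chk.py
python3 -m jog '{"gripper":[0,0,0,0,0,0,0,0],"offset":[[0.04,0.63,0],[0.15,1.26,0],[0.34,1.87,0],[0.6,2.45,0],[0.93,2.99,0],[1.32,3.5,0],[1.76,3.95,0],[2.26,4.34,0]],"yaw":[-0.12,-0.24,-0.36,-0.48,-0.6,-0.72,-0.84,-0.96]}'>/dev/null
python3 chk.py
python3 -m jog '{"gripper":[0,0,0,0,0,0,0,0],"offset":[[0.1,0.63,0],[0.25,1.26,0],[0.44,1.87,0],[0.7,2.45,0],[1.05,2.99,0],[1.46,3.5,0],[1.92,3.95,0],[2.45,4.34,0]],"yaw":[-0.12,-0.24,-0.36,-0.48,-0.6,-0.72,-0.84,-0.96]}' >/dev/null
python3 chk.py
```

```text
t 17.15 phi 239.5 r 54.8 z 0.0558 toolang 60.2 F tool [-15.7   2.4   7.9] q7 0.02 DOT mod (np.float64(192.6), np.float64(31.6), 1015)
t 17.87 phi 296.2 r 54.8 z 0.0562 toolang 115.6 F tool [-9.1 -2.5  6.5] q7 0.55 DOT mod (np.float64(249.5), np.float64(32.3), 1007)
t 18.58 phi 353.3 r 54.6 z 0.0567 toolang 170.7 F tool [-4.1 -2.4  2.6] q7 1.06 DOT mod (np.float64(306.1), np.float64(32.3), 1000)
```

```bash

python3 -m jog '{"gripper":[0,0,0,0,0,0],"offset":[[0.24,0.6,0],[0.37,1.22,0],[0.57,1.83,0],[0.85,2.4,0],[1.2,2.95,0],[1.6,3.45,0]],"yaw":[-0.12,-0.24,-0.36,-0.48,-0.6,-0.72]}' >/dev/null
python3 chk.py
```

```text
t 19.13 phi 35.5 r 54.3 z 0.0566 toolang -148.1 F tool [-3.7 -2.4  1.4] q7 1.46 DOT mod (np.float64(347.7), np.float64(31.9), 993)
```

```bash

python3 -m jog '{"gripper":[0,0,0,0,0],"offset":[[0.1,0.55,0],[0.2,1.1,0],[0.2,1.1,0],[0.2,1.1,0],[0.2,1.1,0]],"yaw":[-0.11,-0.21,-0.21,-0.21,-0.21]}' >/dev/null
python3 chk.py
python3 -m jog '{"gripper":[0,0,0,0,0,0,0,0],"offset":[[-1,0,0],[-2,0,0],[-2,0,-3],[-2,0,-5],[-2,0,-5],[-2,0,-5],[-2,0,-5],[-2,0,-5]],"yaw":[0,0,0,0,0,0,0,0]}' >/dev/null
python3 chk.py w3
```

```text
t 19.6 phi 48.5 r 54.2 z 0.0565 toolang -136.5 F tool [-5.5  1.7 -2.3] q7 1.57 DOT mod (np.float64(0.7), np.float64(31.8), 987)
t 20.32 phi 47.8 r 71.3 z 0.1044 toolang -136.4 F tool [-0.9  0.5  0.5] q7 1.64 DOT mod (np.float64(0.4), np.float64(31.5), 634)
```

View pics/w3.png

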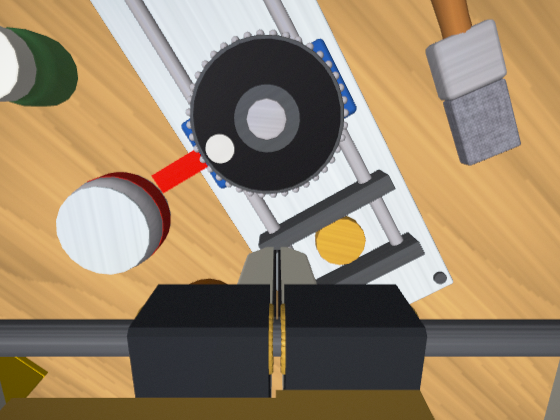

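The dot at (220,149) now lies on the line from the axis (267,118) to the pointer, and the jaws are still closed. It reads 720.4°, so this is the second meeting. Next is the bar.

```bash
python3 to.py .4168 -.2105 .115 73.3
python3 -m jog '{"gripper":[0,0,0,0,0,0,0,0],"offset":[[0,0,-1],[0,0,-1],[0,0,-1],[0,0,-1],[0,0,-1],[0,0,-1],[0,0,-1],[0,0,-1]],"yaw":[0.12,0.24,0.36,0.48,0.6,0.72,0.84,0.96]}' >/dev/null
python3 -m jog '{"gripper":[0,0,0,0,0,0,0,0],"offset":[[0,0,0],[0,0,0],[0,0,0],[0,0,0],[0,0,0],[0,0,0],[0,0,0],[0,0,0]],"yaw":[0.12,0.24,0.36,0.48,0.6,0.72,0.84,0.96]}'>/dev/null
python3 to.py .4168 -.2105 .115 73.3
```

```text
t 20.32 pos [0.5194 0.0248 0.1043] ang -136.4 | rem [23.67 -9.95 -1.04] yaw 2.624 F [ 0.5 -0.1 -0.5] q7 1.64
t 21.65 pos [0.5194 0.0249 0.1144] ang 113.3 | rem [-17.56 -18.74  -0.03] yaw 0.698 F [-0.  -0.6  0.1] q7 0.29
```

```bash

python3 -m jog '{"gripper":[0,0,0,0,0,0,0,0],"offset":[[-2.5,-2.68,0],[-5,-5.36,0],[-7.5,-8.03,0],[-10,-10.7,0],[-12.5,-13.4,0],[-15,-16.1,0],[-17.5,-18.7,0],[-17.5,-18.7,0]],"yaw":[0.1,0.2,0.3,0.4,0.5,0.6,0.7,0.7]}' >/dev/null
python3 to.py .4168 -.2105 .028 73.3; python3 - <<'E'
from ring import *
c,im,hsv=look("w4"); H,S,V=cv2.split(hsv); C=np.array([.4714,-.0285]); a=np.radians(-16.7); X=np.array([np.cos(a),np.sin(a)]);Y=np.array([-X[1],X[0]])
for ar,ce,l in blobs((H>18)&(H<32)&(S>170)&(V>120),100): 
    pts=np.argwhere(l)[::7,::-1]; w=np.array([ray(p,.04,c)[:2]-C for p in pts])
    print(ar,ce,"fix x",(w@X).min().round(4),(w@X).max().round(4),"y",np.percentile(w@Y,[5,50,95]).round(4))
E
```

```text
t 22.32 pos [ 0.4155 -0.2163  0.1148] ang 72.7 | rem [ 0.62 -0.03  8.68] yaw -0.01 F [0.  0.3 1.1] q7 0.26
2397 [277.4, 159.3] fix x -0.0481 0.0501 y [-0.1582 -0.153  -0.1477]
```

View pics/w4.png

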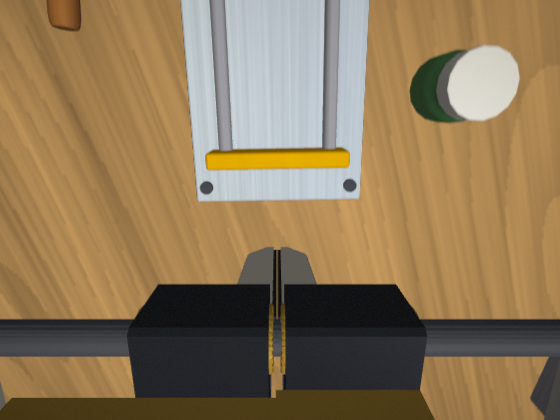

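The bar at (277,159) is square to the tool and centred, with the way clear. I'll lower beside it and push.

```bash

python3 -m jog '{"gripper":[0,0,0,0,0,0,0],"offset":[[0,0,3],[0,0,6],[0,0,8.6],[0,0,8.6],[1,0,8.6],[2,0,8.6],[2.5,0,8.6]],"yaw":[0,0,0,0,0,0,0]}'
python3 -m jog '{"gripper":[0,0,0,0,0,0,0,0],"offset":[[0.5,0,0],[1,0,0],[1.5,0,0],[2,0,0],[2.5,0,0],[3,0,0],[3.5,0,0],[3.5,0,0]],"yaw":[0,0,0,0,0,0,0,0]}'
python3 to.py .4714 -.0285 .028 73.3
```

```text
time: 22.95
eef_pos: [0.4266, -0.1848, 0.0302]
tcp_rot: [0.0, 0.8, 0.599, 0.0]
contact_force: [-0.9, -3.0, -3.3]
finger_gap: 0.0004
time: 23.62
eef_pos: [0.4362, -0.1529, 0.0292]
tcp_rot: [0.001, 0.801, 0.599, 0.0]
contact_force: [-1.4, -5.0, 4.4]
finger_gap: 0.0005
t 23.62 pos [ 0.4362 -0.1529  0.0292] ang 73.5 | rem [12.93 -0.15  0.11] yaw 0.004 F [-1.4 -5.   4.4] q7 0.22
```

```bash

python3 -m jog '{"gripper":[0,0,0],"offset":[[0.3,0,0],[0.4,0,0],[0.4,0,0]],"yaw":[0,0,0]}'
python3 to.py .4714 -.0285 .028 73.3
python3 -m jog '{"gripper":[0,0,0],"offset":[[0.2,0,0],[0.3,0,0],[0.3,0,0]],"yaw":[0,0,0]}'
python3 to.py .4714 -.0285 .028 73.3
```

```text
time: 23.87
eef_pos: [0.4362, -0.1527, 0.0292]
tcp_rot: [0.002, 0.802, 0.597, -0.001]
contact_force: [-5.6, -18.6, 3.2]
finger_gap: 0.0006
t 23.87 pos [ 0.4362 -0.1527  0.0292] ang 73.3 | rem [12.91 -0.2   0.07] yaw -0.001 F [ -5.6 -18.6   3.2] q7 0.22
time: 24.12
eef_pos: [0.4362, -0.1525, 0.0293]
tcp_rot: [0.003, 0.804, 0.595, -0.002]
contact_force: [-8.8, -30.3, 3.1]
finger_gap: 0.0005
t 24.12 pos [ 0.4362 -0.1525  0.0293] ang 73.1 | rem [12.89 -0.25  0.04] yaw -0.004 F [ -8.8 -30.3   3.1] q7 0.21
```

At the stop: the force rises with no further motion. I'll retreat, lift and check with the wrist and top cameras.

```bash

python3 -m jog '{"gripper":[0,0,0,0,0,0,0,0],"offset":[[-1,0,0],[-3,0,0],[-5,0,0],[-5,0,-4],[-5,0,-8],[-5,0,-12],[-5,0,-12],[-5,0,-12]],"yaw":[0,0,0,0,0,0,0,0]}'
python3 chk.py w5
python3 - <<'E'
from ring import *
im=cv2.imread("pics/w5.png"); c=cam("wrist"); hsv=cv2.cvtColor(im,cv2.COLOR_BGR2HSV); H,S,V=cv2.split(hsv); C=np.array([.4714,-.0285]); a=np.radians(-16.7); X=np.array([np.cos(a),np.sin(a)]);Y=np.array([-X[1],X[0]])
for ar,ce,l in blobs((H>18)&(H<32)&(S>170)&(V>120),100): 
    w=np.array([ray(p,.04,c)[:2]-C for p in np.argwhere(l)[::7,::-1]]); print(ar,ce,"y",np.percentile(w@Y,[5,50,95]).round(4))
t=read_camera("top")[:,:,::-1]; cv2.imwrite("pics/top1.png",t)
o=cv2.imread("pics/top0.png")
cv2.imwrite("pics/cmp.png",np.hstack([cv2.resize(q[165:315,215:380],None,fx=2.4,fy=2.4,interpolation=2) for q in(o,t)]))
E
```

```text
time: 24.78
eef_pos: [0.425, -0.1936, 0.151]
tcp_rot: [0.002, 0.801, 0.599, 0.002]
contact_force: [0.0, -0.0, -0.8]
finger_gap: 0.0006
t 24.83 phi 254.3 r 172.0 z 0.151 toolang 73.6 F tool [0.  0.  0.8] q7 0.23 DOT mod None
1903 [272.9, 134.1] y [-0.1185 -0.1133 -0.1081]
```

View pics/w5.png

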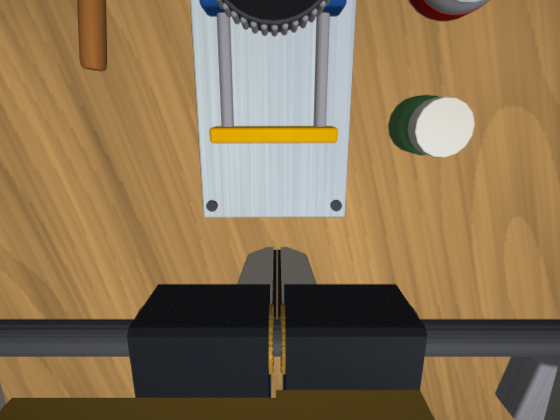

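View pics/cmp.png

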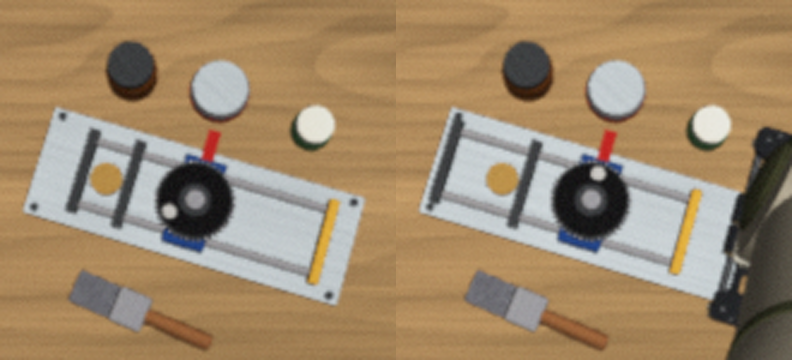

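The wrist view shows the bar moved towards the ring, at (273,134). In the top comparison the jaws are open, the dot lies at the pointer and the blank, jar, tin, pot and brush are unmoved. The tool is clear of everything.

```bash
python3 -c "
from workcell import manip; print(manip.sign_off())"
```

```text
the job is handed in; nothing more can be done
None
```

The job is done and handed in at about 25 s of the 72 s allowed; `sign_off()` reports no verdict.

- **Ring:** I turned it with the closed fingertips in three strokes round the rim, from 131.7° to 720.4° (about 12.57 rad). The finger slipped for part of the second stroke, so I pressed harder from there. The dot passed the pointer once on the way and stopped there the second time. It still read 0.4° off after I let go.
- **Bar:** only then I pushed the yellow bar. At its stop the force rose to about 31 N with no further movement. The bar's measured centre moved 39.7 mm, from -153.0 to -113.3 mm along the fixture's y.
- **Last checks:** in the final top view the dot is still at the pointer, to within the picture's resolution. The jaws are open, and the blank, jar, tin, pot and brush look unmoved. The tool is clear, with no contact force beyond noise.
- **Not checked or failed:** the wrist-camera dot reader found no dot after the push, because the ring was partly out of its view, so the final dot check rests on the top view. I did not re-check the bottle and block, but the arm never worked near them.

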